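# Show the filing clerk where the orange record belongs

### The arm

A 7-joint arm with a two-finger parallel gripper is mounted at the origin on the work surface. World frame = base frame: x ahead of the robot, y to its left, z up, the work surface at z = 0. Lengths are in m, angles in rad, forces in N, time in s.
With the tool pointing down it reaches from about 0.4 to 0.85 m from the base axis. Payload 10.4 kg.
Tool frame: the origin (TCP) lies on the centre line of the jaws, within the pads' length; the fingertips stand r.tip_extent ahead of it and the grasp point (between the pads) lies 8 mm behind it (r.tip_extent is the distance from the TCP to the fingertips, in m); z points along the fingers, y is the direction in which the jaws open and shut (so a half turn about z gives the same grasp; the last joint's range is limited). The gripper opens to 87 mm and grips with 3 to 60 N. Pads are 19 mm wide; open, the fingers measure 117 mm over their backs; the gripper's body (75 mm by 190 mm) begins 51 mm behind the grasp point.
Start: joints at [-1.15, 0.332, -0.065, 1.46, 0.022, 1.35, -0.088], TCP at [0.268, 0.564, 0.234] pointing down, gripper open.
Joint ranges: [-2.6, 2.6], [-0.5, 2.12], [-1.47, 1.34], [0.16, 2.42], [-1.27, 4.41], [0.06, 2.06], [-2.6, 2.6]. Speed limits (rad/s): [2.22, 2.22, 2.79, 2.79, 3.14, 3.14, 3.14].

### API

Orientations are given as a unit quaternion [x, y, z, w].
In Python, from bench import r gives the robot as it stands.
- The arm moves only by the shell command python3 -m jog 'ROWS' [FORCE]. ROWS is JSON, a list of rows, each a list of 7 numbers: the shift along the tool's x, y, z in cm, then the turn, a rotation vector about the tool's x, y, z in rad, then the opening, from -1 (shut) to 1 (fully open). In form: [[tx, ty, tz, wx, wy, wz, jaw], ...]. A call has 1 to 20 rows; each row shifts and turns the commanded pose from where the row before left it, along the tool's axes as they then stand; what a row does not reach is not made up. A row lasts 1/8 s, in which the tool goes at most 62.5 mm and 10.7 degrees, less where a joint would pass 70% of its speed; a pose out of reach is approached as far as the arm can. A call with a gripper value outside its range is refused whole. The fingers move at their own pace and stop on an object; FORCE is the grip in N (left out, the last holds). Time passes only in rows, so rows that do not move let the fingers close. It gives the time, the measured TCP pose, the force and the opening at its end, in the units of the state.
- r.read_state(): the state, without advancing time (a new reading comes with each control period).
- r.camera(name): name is "side" or "top"; returns a dict with "frame" (384x512x3 uint8, red, green, blue), "fx", "fy", "cx", "cy" (pixels), "camera_from_world" (4x4, takes a point from world to camera coordinates). Camera axes: x right, y down, z forward; pixel columns grow to the right and rows downward; lengths in m; the calibration is good to about 2 mm. A picture is of the moment at which its call begins. There is no depth.
- r.close_job(): hands the job in, once; it reports no verdict.
Trained networks look in a picture, given as the dict that the camera call returned (one of the last four; its "shot" number tells which), for a name from the list of things; names that differ only in an ending like _2 or _b are one class to them, and where a whole thing is asked for, a point or a joint stands for the part that bears it (a point fixed in the world has none). Each returns a list of dicts, best first, with "score" (0 to 1); they miss things now and then, are a little off and sometimes report something else, mostly with a low value. They report only what shows in the picture. A call takes as long as a camera call.
- r.search_frame(picture, thing): "rect" ([left, top, right, bottom] in pixels, round what is visible of it).
The state is a dict: "time": time; "joint_positions": joint angles; "joint_vel": joint speeds; "joint_torque": joint torques, N m; "ee_pos": TCP position; "eef_rot": TCP orientation; "ft_force": force on the tool from outside, world axes, zero at the start; "torque": the same for the moment, N m; "width": finger opening in m.
Only numpy, scipy, OpenCV 4.12 (cv2) and the standard library are available. Lean on these libraries where they do the work, as an engineer would, in place of code of your own. Each camera call takes 0.05 s, during which the arm holds its last target.

### The job

Show the filing clerk where the orange record belongs: press the blue call button on the post, then point with the fingertips down at the orange record in the sorting rack, two or three centimetres above its top edge, for at least two seconds. Then point in the same way at the orange file box, two or three centimetres above the middle of its opening, for at least two seconds, and finish still pointing there. Do not touch the records, the rack or the file boxes, and leave everything else on the desk where it is.

Things in the scene. Friction and masses are not known exactly. Their poses are not given: they have to be found in the camera images.
- call_button (a joint): the blue push button on top of the white call post; m, 0 = up, 0.006 = fully down, spring return, fully down takes about 4 N; counts as pressed beyond 0.004
- call_button_top (a point): centre of the top face of the blue call button, a round button of diameter 36 mm, pressed straight down; about 0.16 m above the desk, on a fixed white post of diameter 60 mm that stands between the rack and the file boxes
- rack: grey desk sorting rack, fixed, 230 (x) x 196 (y), with six dividers 90 mm high forming five slots at a 38 mm pitch along its y; a record stands in each slot. Origin: centre of its underside on the desk. It may be to the left or right of the call post, turned up to 0.25 rad
- record_orange: the only orange record wallet standing upright in the rack, 210 long (x) x 28 thick (y) x 150 tall (z), closed coloured spine uppermost; loose, 0.25 kg. Origin: centre of its underside (6 above the desk); top edge at z = +150 in its frame. It may be in any slot (mm). What points is the middle between the two fingertips: keep it over this record, anywhere along its length
- record_green: green record wallet standing upright in the rack, 210 long (x) x 28 thick (y) x 150 tall (z), closed coloured spine uppermost; loose, 0.25 kg. Origin: centre of its underside (6 above the desk); top edge at z = +150 in its frame (mm)
- box_orange: orange open-topped file box, 225 long (x) x 70 wide (y) x 155 tall (z), walls 4, loose. Origin: centre of its underside (12 above the desk); rim at z = +155 (mm). Empty. One of three file boxes side by side (85 pitch) on a white board 12 thick, in any order, on the other side of the call post from the rack
- box_green: green open-topped file box, 225 long (x) x 70 wide (y) x 155 tall (z), walls 4, loose. Origin: centre of its underside (12 above the desk); rim at z = +155 (mm). Holds green records, all below the rim
- box_black: black open-topped file box, 225 long (x) x 70 wide (y) x 155 tall (z), walls 4, loose. Origin: centre of its underside (12 above the desk); rim at z = +155 (mm). Holds black records, all below the rim
- mug: white mug, diameter 80, 90 tall (mm); bystander. Origin: centre of its underside
- stapler: grey stapler, 135 x 36 x 60 (mm); bystander. Origin: centre of its underside
- stamp: dark wooden hand stamp, diameter 44, 82 tall (mm); bystander. Origin: centre of its underside
- pen_cup: green cup with pens, diameter 72, 150 tall with the pens (mm); bystander. Origin: centre of its underside
- record_black1: black record wallet standing upright in the rack, 210 long (x) x 28 thick (y) x 150 tall (z), closed coloured spine uppermost; loose, 0.25 kg. Origin: centre of its underside (6 above the desk); top edge at z = +150 in its frame (mm)
- record_black2: black record wallet standing upright in the rack, 210 long (x) x 28 thick (y) x 150 tall (z), closed coloured spine uppermost; loose, 0.25 kg. Origin: centre of its underside (6 above the desk); top edge at z = +150 in its frame (mm)
- record_black3: black record wallet standing upright in the rack, 210 long (x) x 28 thick (y) x 150 tall (z), closed coloured spine uppermost; loose, 0.25 kg. Origin: centre of its underside (6 above the desk); top edge at z = +150 in its frame (mm)

How it is judged:
On the way, in this order (a step that is already met when the one before it is completed fails the run):
1. the call button is pressed (value of joint call_button above 0.004 m), for 0.05 s.
2. the fingertips dwell just above the orange record (x of the grasp point in the frame of record_orange between -0.095 and 0.095 m and y of the grasp point in the frame of record_orange between -0.017 and 0.017 m and z of the grasp point in the frame of record_orange between 0.158 and 0.23 m and value of joint call_button below 0.002 m), for 1.9 s.
3. the fingertips dwell just above the orange file box (x of the grasp point in the frame of box_orange between -0.09 and 0.09 m and y of the grasp point in the frame of box_orange between -0.03 and 0.03 m and z of the grasp point in the frame of box_orange between 0.163 and 0.235 m), for 1.9 s.
At the end, for the whole second after the job is handed in: The grasp point (some 19 mm behind the fingertips) is over the orange file box: within 90 mm of its middle lengthwise, 30 mm crosswise, 8 to 80 mm above the rim. The button is up; records and boxes are within 15 mm, bystanders within 30 mm of their start (all of step 3 and value of joint call_button below 0.002 m and distance of each of record_orange, record_green, record_black1, record_black2, record_black3, box_orange, box_green, box_black from where it was at the start of the episode below 0.015 m and distance of each of mug, stapler, stamp, pen_cup from where it was at the start of the episode below 0.03 m); the robot touches nothing.
It fails at once if a record, the rack or a file box is touched by the robot (contact force between any of the fingers, the arm and record_orange above 0.5 N or contact force between any of the fingers, the arm and record_green above 0.5 N or contact force between any of the fingers, the arm and record_black1 above 0.5 N or contact force between any of the fingers, the arm and record_black2 above 0.5 N or contact force between any of the fingers, the arm and record_black3 above 0.5 N or contact force between any of the fingers, the arm and box_orange above 0.5 N or contact force between any of the fingers, the arm and box_green above 0.5 N or contact force between any of the fingers, the arm and box_black above 0.5 N or contact force between any of the fingers, the arm and rack above 0.5 N).
It fails at once if a record, a file box (15 mm) or a bystander (30 mm) is moved or lifted (not (distance of each of record_orange, record_green, record_black1, record_black2, record_black3, box_orange, box_green, box_black from where it was at the start of the episode below 0.015 m and distance of each of mug, stapler, stamp, pen_cup from where it was at the start of the episode below 0.03 m)).
It also fails if it takes over 54 s, if anything falls off the work surface, if the arm or the gripper's body presses on something with over 40 N, if the wrist force passes 120 N, or if a joint passes its speed limit or range.

## Working session

There is one attempt and no reset: what is moved stays moved. The work goes in short steps, Python scripts to look and compute and a shell command to move; the robot and the scene stay as the last step left them, time stands still between calls to the robot, and variables do not carry over. Pictures are saved under pics/ and viewed, and the job is handed in when it is done.

```bash
ls; mkdir -p pics; python3 - <<'E'
from bench import r
import cv2,pickle
print(r.tip_extent); s=r.read_state(); print(s)
for n in("side","top"):
    p=r.camera(n); pickle.dump(p,open(f"pics/{n}1.pkl","wb"))
    cv2.imwrite(f"pics/{n}1.png",cv2.cvtColor(p["frame"],cv2.COLOR_RGB2BGR))
    print(n,p["fx"],p["fy"],p["cx"],p["cy"],p["camera_from_world"])
    for t in("call_button","record_orange","box_orange","rack","box_green","box_black","pen_cup","mug"):
        print(t,[(round(d["score"],2),[round(float(x)) for x in d["rect"]]) for d in r.search_frame(p,t)[:2]])
E
```

```text
pics
0.011
{'time': 0.0, 'joint_positions': array([-1.14959583,  0.33287839, -0.06469994,  1.46093941,  0.02159012,
        1.34990785, -0.08844344]), 'joint_vel': array([-8.77569802e-05, -6.16810568e-04, -3.02339433e-04, -7.37036495e-05,
       -1.66307014e-04,  4.56172747e-04,  9.73343490e-04]), 'joint_torque': array([ 8.09880657e-05, -6.23257613e+01,  2.46001157e-02, -3.89907718e+01,
       -6.13487069e-02,  3.99254076e-02,  1.06982552e-04]), 'ee_pos': array([0.26820033, 0.56411425, 0.23275077]), 'eef_rot': array([ 2.20046901e-01,  9.75489028e-01, -7.07086882e-04, -1.30130173e-04]), 'ft_force': array([-0.04349169, -0.2149947 , -0.04978557]), 'torque': array([-0.04256329,  0.03967497,  0.03634876]), 'width': 0.08710318787352124}
side 423.9604046755442 423.9604046755442 255.15901154184206 188.83947129688195 [[-2.95829078e-01 -9.55240534e-01  8.24034714e-04  1.65282090e-01]
 [-9.05598412e-01  2.80180693e-01 -3.18418429e-01  5.39956437e-01]
 [ 3.03935311e-01 -9.49436746e-02 -9.47949906e-01  9.28385400e-01]
 [ 0.00000000e+00  0.00000000e+00  0.00000000e+00  1.00000000e+00]]
call_button
[... 241 characters left out ...]
5])]
mug [(0.9, [373, 226, 428, 264])]
top 420.6006699366141 420.6006699366141 252.6719666397923 187.486829520921 [[ 0.10970737 -0.99395047 -0.00517272 -0.04175568]
 [-0.97136205 -0.10610778 -0.21259566  0.55567086]
 [ 0.21076069  0.0283479  -0.97712657  1.01620244]
 [ 0.          0.          0.          1.        ]]
call_button [(0.57, [253, 173, 274, 190]), (0.15, [366, 145, 413, 238])]
record_orange [(0.74, [343, 135, 383, 226])]
box_orange [(0.97, [171, 117, 220, 227])]
rack [(0.68, [318, 143, 394, 249])]
box_green [(0.71, [339, 134, 382, 224]), (0.6, [92, 111, 150, 217])]
box_black []
pen_cup [(0.96, [114, 242, 155, 275]), (0.51, [348, 141, 399, 235])]
mug [(0.89, [344, 268, 396, 298])]
```

View pics/side1.png

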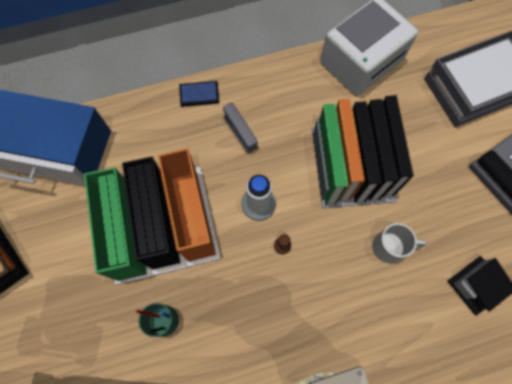

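View pics/top1.png

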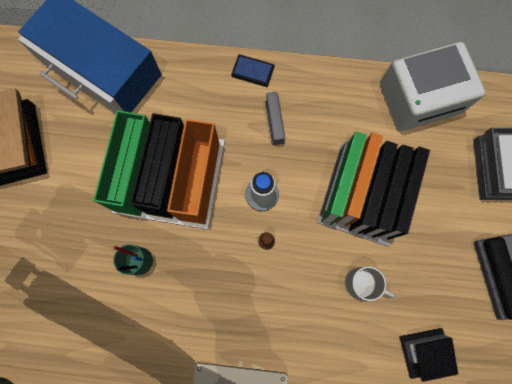

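The side view shows the button at about (259,184), the orange record at about (347,145) and the orange box at about (187,200). In the top view they are at (263,181), (365,175) and (195,170). The networks agree, apart from one stray hit for box_green. I'll zoom in to read the corners.

```bash
python3 - <<'E'
import cv2,numpy as np,pickle
a=[]
for n in("side","top"):
    f=cv2.cvtColor(pickle.load(open(f"pics/{n}1.pkl","rb"))["frame"],cv2.COLOR_RGB2BGR)
    x0=150
    c=f[100:275,x0:x0+265]
    c=cv2.resize(c,None,fx=3,fy=3,interpolation=cv2.INTER_CUBIC)
    for x in range(0,265,50): cv2.putText(c,str(x+x0),(x*3,10),0,.4,(0,0,255)); cv2.line(c,(x*3,12),(x*3,20),(0,0,255))
    for y in range(0,175,25): cv2.putText(c,str(y+100),(0,y*3+4),0,.4,(0,0,255))
    cv2.imwrite(f"pics/{n}1z.png",c)
    hsv=cv2.cvtColor(f,cv2.COLOR_BGR2HSV)
    m=cv2.inRange(hsv,(100,170,120),(125,255,255)); m[:120]=0;m[220:]=0;m[:,:235]=0;m[:,290:]=0
    ys,xs=np.nonzero(m);print(n,"button",xs.mean(),ys.mean(),xs.min(),xs.max(),ys.min(),ys.max())
E
```

```text
side button 258.6373626373626 183.35714285714286 251 266 177 190
top button 262.6011904761905 181.07738095238096 256 269 174 188
```

View pics/side1z.png

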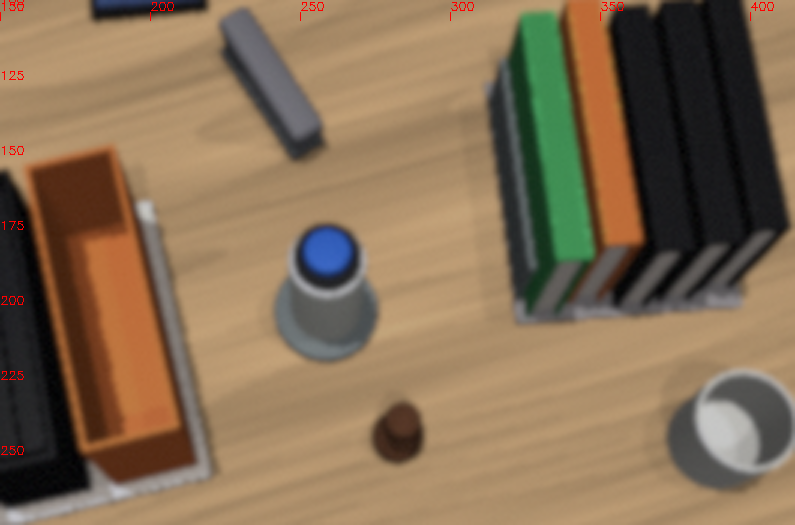

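View pics/top1z.png

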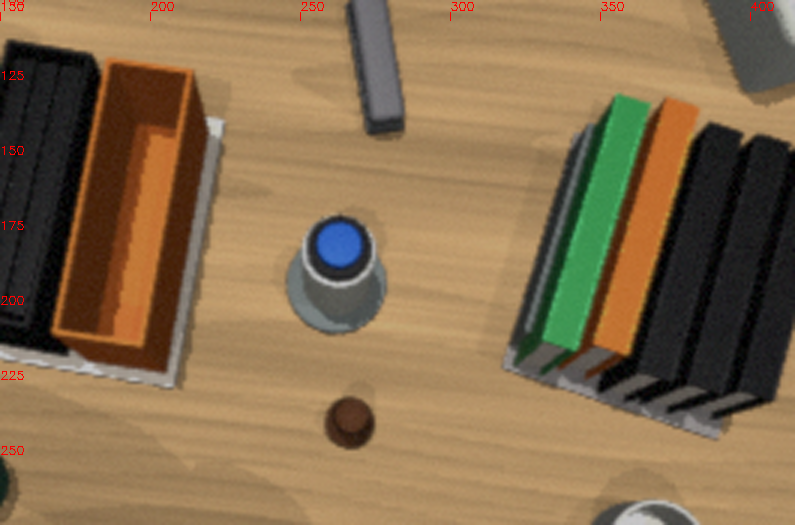

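```bash
cat > h.py <<'E'
import numpy as np,pickle,cv2
C={n:pickle.load(open(f"pics/{n}1.pkl","rb")) for n in("side","top")}
def K(p): return np.array([[p["fx"],0,p["cx"]],[0,p["fy"],p["cy"]],[0,0,1]])
def tri(a,b):
    P=[K(C[n])@C[n]["camera_from_world"][:3] for n in("side","top")]
    X=cv2.triangulatePoints(P[0],P[1],np.array(a,float).T,np.array(b,float).T);return (X[:3]/X[3]).T
def plane(n,uv,z):
    p=C[n];T=p["camera_from_world"];R,t=T[:3,:3],T[:3,3];o=-R.T@t;out=[]
    for u in uv:
        d=R.T@np.linalg.inv(K(p))@[*u,1]; out.append(o+d*(z-o[2])/d[2])
    return np.array(out)
E
python3 - <<'E'
from h import *
np.set_printoptions(precision=4,suppress=True)
D={"button":([(258.6,183.4)],[(262.6,181.1)],.16),
"record":([(338.5,99.5),(350.5,99),(363.7,181),(349,183)],[(371.7,132.7),(382.7,135.3),(359.3,217.7),(348,214.7)],.156),
"box":([(159.3,156.7),(187.7,149.7),(210.3,243.3),(178.3,251.7)],[(185,120),(214.3,123.7),(197.7,215),(167.3,210.7)],.167)}
for k,(a,b,z) in D.items():
    print(k);X=tri(a,b);s=plane("side",a,z);t=plane("top",b,z)
    for n,Y in(("tri",X),("side",s),("top",t)):
        print(n,"mean",Y.mean(0), end=" ")
        if len(Y)>1:
            d=(Y[0]+Y[1]-Y[2]-Y[3])/2;w=(Y[0]+Y[3]-Y[1]-Y[2])/2;print("len",np.linalg.norm(d[:2]),"w",np.linalg.norm(w[:2]),"yaw",np.arctan2(d[1],d[0]))
        else: print()
E
```

```text
button
tri mean [ 0.5526 -0.0054  0.1587] 
side mean [ 0.5516 -0.0057  0.16  ] 
top mean [ 0.5528 -0.005   0.16  ] 
record
tri mean [ 0.5974 -0.2457  0.1424] len 0.1984532929474647 w 0.025700953042098768 yaw -0.18623106503654263
side mean [ 0.5938 -0.2417  0.156 ] len 0.2109976867746013 w 0.031259821911726465 yaw -0.24131654521158466
top mean [ 0.5963 -0.2426  0.156 ] len 0.20849012292694358 w 0.026497656630951338 yaw -0.21315872165634758
box
tri mean [0.5693 0.164  0.1552] len 0.22213498310574425 w 0.0674528062233872 yaw -0.04855004402350261
side mean [0.5642 0.1622 0.167 ] len 0.222736363357772 w 0.06720920912919309 yaw -0.04167520742582026
top mean [0.5684 0.1634 0.167 ] len 0.22114556705608912 w 0.07036477924963817 yaw -0.04019947315495457
```

Everything fits the given heights and sizes. Button is at (0.552, -0.005, 0.16), the record at (0.595, -0.242) with yaw -0.22, and the box at (0.567, 0.163). Next I go to above the button with the jaws shutting. All rims on the way are at least 5 cm below the tips.

```bash
cat > go.py <<'E'
import sys,numpy as np
from bench import r
from scipy.spatial.transform import Rotation as R
s=r.read_state();q=R.from_quat(s["eef_rot"]);t=np.array([float(x) for x in sys.argv[1:4]])
print("t",s["time"],"pos",s["ee_pos"].round(4),"tool cm to go",(q.inv().apply(t-s["ee_pos"])*100).round(2),"tilt",q.apply([0,0,1]).round(3),"w",round(s["width"],4),"F",s["ft_force"].round(1))
E
python3 -m jog '[[0,0,0,0,0,0,-1],[-1.2,-1,0,0,0,0,-1],[-2.6,-2,0,0,0,0,-1],[-2.6,-2,0,0,0,0,-1],[-2.6,-2,0,0,0,0,-1],[-2.6,-2,0,0,0,0,-1],[-2.6,-2,0,0,0,0,-1],[-2.6,-2,0,0,0,0,-1],[-2.6,-2,0,0,0,0,-1],[-2.6,-2,0,0,0,0,-1],[-2.6,-2,0,0,0,0,-1],[-2.6,-2,0,0,0,0,-1],[-2.6,-2,0,0,0,0,-1],[-2.6,-2,0,0,0,0,-1],[-2.6,-2,0,0,0,0,-1],[-2.6,-2,0,0,0,0,-1],[-2.6,-2,0,0,0,0,-1],[-2.6,-2,0,0,0,0,-1],[-2.6,-2,0,0,0,0,-1],[-2.6,-2,0,0,0,0,-1]]'; python3 go.py 0.552 -0.0054 0.191
```

```text
time: 3.4
ee_pos: [0.5429, 0.0222, 0.2337]
eef_rot: [0.22, 0.975, 0.0, 0.0]
ft_force: [-0.1, 0.2, -0.0]
width: 0.0008
t 3.4 pos [0.5429 0.0222 0.2337] tool cm to go [-2.01 -2.11  4.27] tilt [ 0.     0.001 -1.   ] w 0.0008 F [-0.1  0.2 -0. ]
```

```bash
python3 -m jog '[[-1,-1.05,1,0,0,0,-1],[-1,-1.05,1.1,0,0,0,-1],[0,0,1.1,0,0,0,-1],[0,0,1,0,0,0,-1],[0,0,0,0,0,0,-1],[0,0,0,0,0,0,-1]]'; python3 go.py 0.552 -0.0054 0.165
python3 - <<'E'
from bench import r
import cv2,numpy as np
o=[]
for n in("side","top"):
    p=r.camera(n);f=cv2.cvtColor(p["frame"],cv2.COLOR_RGB2BGR)
    o.append(cv2.resize(f[130:240,190:320],None,fx=3,fy=3,interpolation=cv2.INTER_CUBIC))
cv2.imwrite("pics/press0.png",np.hstack(o))
E
```

```text
time: 4.15
ee_pos: [0.5521, -0.0027, 0.1918]
eef_rot: [0.22, 0.976, 0.0, 0.0]
ft_force: [1.1, 0.1, 0.0]
width: 0.0004
t 4.15 pos [ 0.5521 -0.0027  0.1918] tool cm to go [-0.1  -0.25  2.68] tilt [ 0.  0. -1.] w 0.0004 F [1.1 0.1 0. ]
```

View pics/press0.png

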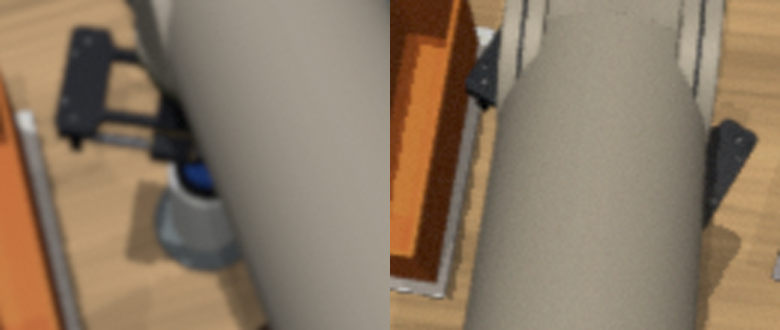

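The fingers stand over the blue button, which is partly visible at about (200,175) in the left crop. Only bare desk lies beneath the gripper body. Pressing in small steps.

```bash
python3 -m jog '[[-0.1,-0.25,1,0,0,0,-1],[0,0,0.8,0,0,0,-1],[0,0,0.3,0,0,0,-1],[0,0,0,0,0,0,-1],[0,0,0,0,0,0,-1]]'; python3 -m jog '[[0,0,0.2,0,0,0,-1],[0,0,0.2,0,0,0,-1],[0,0,0,0,0,0,-1]]';python3 go.py 0.552 -0.0054 0.165
```

```text
time: 4.88
ee_pos: [0.5518, -0.0061, 0.1707]
eef_rot: [0.22, 0.975, 0.0, -0.0]
ft_force: [-1.5, -0.6, 2.4]
width: 0.0003
time: 5.25
ee_pos: [0.5521, -0.0061, 0.1674]
eef_rot: [0.22, 0.975, 0.0, 0.0]
ft_force: [-5.4, -0.6, 11.0]
width: 0.0004
t 5.25 pos [ 0.5521 -0.0061  0.1674] tool cm to go [0.03 0.06 0.24] tilt [ 0.001  0.    -1.   ] w 0.0004 F [-5.4 -0.6 11. ]
```

11 N is well past the 4 N for fully down, so the button has bottomed out. I hold briefly, then lift.

```bash
python3 -m jog '[[0,0,0.1,0,0,0,-1],[0,0,0,0,0,0,-1]]'; python3 -m jog '[[0,0,-1,0,0,0,-1],[0,0,-2,0,0,0,-1],[0,0,-2,0,0,0,-1],[0,0,-1,0,0,0,-1],[0,0,0,0,0,0,-1],[0,0,0,0,0,0,-1]]';python3 go.py 0.595 -0.242 0.23
```

```text
time: 5.5
ee_pos: [0.5521, -0.0061, 0.1672]
eef_rot: [0.22, 0.975, 0.0, 0.0]
ft_force: [-8.0, -0.6, 18.9]
width: 0.0001
time: 6.25
ee_pos: [0.5515, -0.0059, 0.2246]
eef_rot: [0.22, 0.975, -0.0, -0.001]
ft_force: [-0.7, 0.1, -0.3]
width: 0.0006
t 6.25 pos [ 0.5515 -0.0059  0.2246] tool cm to go [-14.06 -19.45  -0.54] tilt [-0.001 -0.    -1.   ] w 0.0006 F [-0.7  0.1 -0.3]
```

```bash
python3 -m jog '[[-0.7,-1,-0.5,0,0,0,-1],[-1.4,-2,0,0,0,0,-1],[-1.4,-2,0,0,0,0,-1],[-1.4,-2,0,0,0,0,-1],[-1.4,-2,0,0,0,0,-1],[-1.4,-2,0,0,0,0,-1],[-1.4,-2,0,0,0,0,-1],[-1.4,-2,0,0,0,0,-1],[-1.4,-2,0,0,0,0,-1],[-1.4,-2,0,0,0,0,-1],[-0.7,-0.5,0,0,0,0,-1],[0,0,0,0,0,0,-1],[0,0,0,0,0,0,-1]]'; python3 go.py 0.595 -0.242 0.194
python3 - <<'E'
from bench import r
import cv2,numpy as np
o=[]
for n in("side","top"):
    p=r.camera(n);f=cv2.cvtColor(p["frame"],cv2.COLOR_RGB2BGR)
    o.append(cv2.resize(f[80:240,300:430],None,fx=3,fy=3,interpolation=cv2.INTER_CUBIC))
cv2.imwrite("pics/rec0.png",np.hstack(o))
E
```

```text
time: 7.88
ee_pos: [0.5948, -0.2412, 0.2304]
eef_rot: [0.219, 0.976, 0.0, -0.0]
ft_force: [0.5, 0.1, -0.4]
width: 0.0005
t 7.875 pos [ 0.5948 -0.2412  0.2304] tool cm to go [-0.06 -0.07  3.64] tilt [-0.     0.001 -1.   ] w 0.0005 F [ 0.5  0.1 -0.4]
```

View pics/rec0.png

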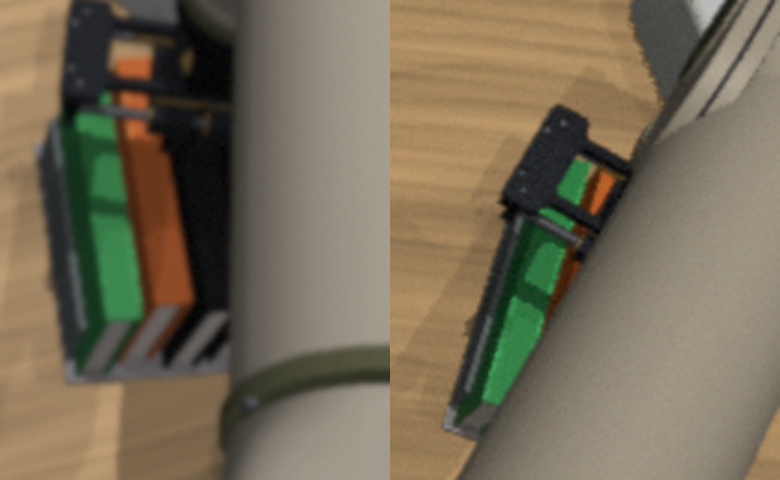

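The gripper is over the orange record and everything below it is undisturbed; the fingertips themselves are hidden by the arm. I lower so the tips are 27 mm above the record and dwell.

```bash
python3 -m jog '[[0,-0.1,0.9,0,0,0,-1],[0,0,0.9,0,0,0,-1],[0,0,0.9,0,0,0,-1],[0,0,0.9,0,0,0,-1],[0,0,0,0,0,0,-1],[0,0,0,0,0,0,-1],[0,0,0,0,0,0,-1],[0,0,0,0,0,0,-1],[0,0,0,0,0,0,-1],[0,0,0,0,0,0,-1]]'; python3 go.py 0.595 -0.242 0.194; python3 -m jog '[[0,0,0,0,0,0,-1],[0,0,0,0,0,0,-1],[0,0,0,0,0,0,-1],[0,0,0,0,0,0,-1],[0,0,0,0,0,0,-1],[0,0,0,0,0,0,-1],[0,0,0,0,0,0,-1],[0,0,0,0,0,0,-1],[0,0,0,0,0,0,-1],[0,0,0,0,0,0,-1],[0,0,0,0,0,0,-1],[0,0,0,0,0,0,-1],[0,0,0,0,0,0,-1],[0,0,0,0,0,0,-1],[0,0,0,0,0,0,-1],[0,0,0,0,0,0,-1],[0,0,0,0,0,0,-1],[0,0,0,0,0,0,-1],[0,0,0,0,0,0,-1],[0,0,0,0,0,0,-1]]';python3 go.py 0.567 0.163 0.24
```

```text
time: 9.22
ee_pos: [0.5942, -0.2432, 0.1946]
eef_rot: [0.22, 0.975, 0.0, 0.0]
ft_force: [0.1, -0.0, -0.8]
width: 0.0006
t 9.225 pos [ 0.5942 -0.2432  0.1946] tool cm to go [-0.03  0.14  0.06] tilt [ 0.  0. -1.] w 0.0006 F [ 0.1 -0.  -0.8]
time: 11.72
ee_pos: [0.5941, -0.2431, 0.1945]
eef_rot: [0.22, 0.975, 0.0, -0.0]
ft_force: [-0.7, 0.8, -0.4]
width: 0.0005
t 11.725 pos [ 0.5941 -0.2431  0.1945] tool cm to go [19.89 35.52 -4.55] tilt [-0.  0. -1.] w 0.0005 F [-0.7  0.8 -0.4]
```

```bash
python3 -m jog '[[0,0,-1.5,0,0,0,-1],[0,0,-1.5,0,0,0,-1],[0,0,-1.5,0,0,0,-1],[1,1.8,0,0,0,0,-1],[1.5,2.7,0,0,0,0,-1],[1.5,2.7,0,0,0,0,-1],[1.5,2.7,0,0,0,0,-1],[1.5,2.7,0,0,0,0,-1],[1.5,2.7,0,0,0,0,-1],[1.5,2.7,0,0,0,0,-1],[1.5,2.7,0,0,0,0,-1],[1.5,2.7,0,0,0,0,-1],[1.5,2.7,0,0,0,0,-1],[1.5,2.7,0,0,0,0,-1],[1.5,2.7,0,0,0,0,-1],[1.5,2.7,0,0,0,0,-1],[0.9,1.3,0,0,0,0,-1],[0,0,0,0,0,0,-1],[0,0,0,0,0,0,-1]]'; python3 go.py 0.567 0.163 0.204
python3 - <<'E'
from bench import r
import cv2,numpy as np
o=[]
for n in("side","top"):
    p=r.camera(n);f=cv2.cvtColor(p["frame"],cv2.COLOR_RGB2BGR)
    o.append(cv2.resize(f,(400,300)))
cv2.imwrite("pics/box0.png",np.hstack(o))
E
```

```text
time: 14.1
ee_pos: [0.567, 0.1615, 0.2396]
eef_rot: [0.221, 0.975, -0.0, 0.0]
ft_force: [-0.4, -1.0, 0.9]
width: 0.0005
t 14.1 pos [0.567  0.1615 0.2396] tool cm to go [0.06 0.14 3.56] tilt [ 0.    -0.001 -1.   ] w 0.0005 F [-0.4 -1.   0.9]
```

View pics/box0.png

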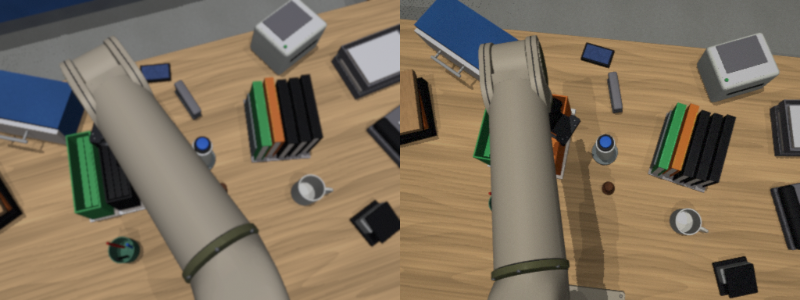

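The records in the rack and the things on the desk look unmoved, the button is up at (202,144) in the left view, and the gripper is over the orange box. Lowering and dwelling.

```bash
python3 -m jog '[[0,0.1,0.9,0,0,0,-1],[0,0,0.9,0,0,0,-1],[0,0,0.9,0,0,0,-1],[0,0,0.8,0,0,0,-1],[0,0,0,0,0,0,-1],[0,0,0,0,0,0,-1],[0,0,0,0,0,0,-1],[0,0,0,0,0,0,-1],[0,0,0,0,0,0,-1],[0,0,0,0,0,0,-1]]'; python3 -m jog '[[0,0,0,0,0,0,-1],[0,0,0,0,0,0,-1],[0,0,0,0,0,0,-1],[0,0,0,0,0,0,-1],[0,0,0,0,0,0,-1],[0,0,0,0,0,0,-1],[0,0,0,0,0,0,-1],[0,0,0,0,0,0,-1],[0,0,0,0,0,0,-1],[0,0,0,0,0,0,-1],[0,0,0,0,0,0,-1],[0,0,0,0,0,0,-1],[0,0,0,0,0,0,-1],[0,0,0,0,0,0,-1],[0,0,0,0,0,0,-1],[0,0,0,0,0,0,-1],[0,0,0,0,0,0,-1],[0,0,0,0,0,0,-1],[0,0,0,0,0,0,-1],[0,0,0,0,0,0,-1]]';python3 go.py 0.567 0.163 0.204
python3 - <<'E'
from bench import r
import cv2,numpy as np,pickle
o=[]
for n in("side","top"):
    p=r.camera(n);f=cv2.cvtColor(p["frame"],cv2.COLOR_RGB2BGR)
    o.append(cv2.resize(f,(400,300)))
    g=pickle.load(open(f"pics/{n}1.pkl","rb"))["frame"]
    for nm,(x0,y0,x1,y1) in {"rack":(312,95,440,250),"mug":(344,220,430,300)}.items():
        print(n,nm,np.abs(p["frame"][y0:y1,x0:x1].astype(int)-g[y0:y1,x0:x1]).mean().round(2))
cv2.imwrite("pics/end.png",np.hstack(o))
E
```

```text
time: 15.45
ee_pos: [0.5673, 0.1638, 0.2046]
eef_rot: [0.22, 0.975, 0.0, 0.0]
ft_force: [-0.4, -0.0, 0.2]
width: 0.0007
time: 17.95
ee_pos: [0.5673, 0.1638, 0.2045]
eef_rot: [0.22, 0.975, 0.0, -0.0]
ft_force: [0.8, 0.3, 0.2]
width: 0.0004
t 17.95 pos [0.5673 0.1638 0.2045] tool cm to go [-0.01 -0.09  0.05] tilt [-0.  0. -1.] w 0.0004 F [0.8 0.3 0.2]
side rack 4.28
side mug 5.46
top rack 7.03
top mug 7.87
```

View pics/end.png

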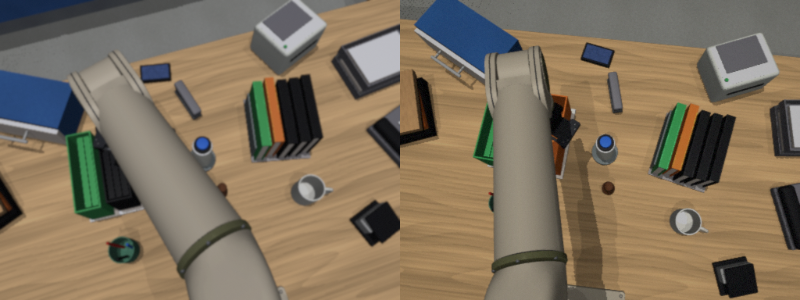

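The final pose is steady over the orange box with no contact force. The rack, mug, stapler and pen cup show where they were. Handing in.

```bash
python3 -c "
from bench import r
print(r.close_job())"
```

```text
the job is handed in; nothing more can be done
None
```

I pressed the call button, pointed at the orange record, then at the orange file box, and handed the job in still pointing there. It took about 18 s of the 54 s, and no verdict was reported.

- **Button:** I pressed it to about 19 N, well past the 4 N needed for fully down. It shows as up in the later pictures.
- **Orange record:** the fingertips held about 27 mm above its top edge for about 3 s.
- **Orange box:** the fingertips have held about 26 mm above the rim since then, more than 2.5 s before hand-in. By my estimate they are within 1 mm of the middle of the opening.

**Last checks:** the contact force was under 1 N, and the rack, records and visible bystanders look unmoved in the pictures. Three things were less certain:
- **Hidden by the arm:** it covered part of the file boxes in the last pictures and hid the fingertips over the record and the box. Those positions rest on the measured pose.
- **Picture comparison:** comparing first and last frames around the rack and mug gave small differences (4 to 8 grey levels). I put these down to noise and shadows.
- **Height disagreement:** the two-camera heights came out 12–14 mm low for the record and the box. I used the given heights, where the two views agreed to about 4 mm.

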